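Clamp the tube rack with the loose crank

ROBOT

A 7-joint arm with a two-finger parallel gripper is mounted at the origin on the work surface. World frame = base frame: x ahead of the robot, y to its left, z up, the work surface at z = 0. Lengths are in m, angles in rad, forces in N, time in s.
With the tool pointing down it reaches from about 0.4 to 0.85 m from the base axis. Payload 4.5 kg.
Tool frame: the origin (TCP) lies where the fingers leave the gripper's body, on its centre line; the fingertips stand 64 mm ahead of it and the grasp point (between the pads) lies 45 mm ahead of it; z points along the fingers, y is the line along which they close (so a half turn about z gives the same grasp; the last joint's range is limited). The gripper opens to 88 mm and grips with 3 to 60 N. Pads are 18 mm wide; open, the fingers measure 123 mm over their backs; the gripper's body (75 mm by 187 mm) begins 45 mm behind the grasp point.
Start: joints at [1.152, 0.689, -0.195, 1.565, 0.157, 0.902, -0.215], TCP at [0.273, -0.562, 0.303] pointing down, gripper open.
Joint ranges: [-3.01, 3.01], [-0.46, 2.08], [-1.47, 1.51], [0.13, 2.56], [-1, 4.14], [0.04, 2.09], [-2.66, 2.66]. Speed limits (rad/s): [2.57, 2.57, 3.14, 3.14, 3.14, 3.14, 3.14].

INTERFACE

Orientations are given as a unit quaternion [x, y, z, w].
In Python, from plant import r gives the robot as it stands.
- The arm moves only by the tool play_rows, never from a script. Its arguments are lists of equal length, an entry for each row: "translation": the shift along the tool's x, y, z in m, a list of three; "delta_rot": the turn, a rotation vector about the tool's x, y, z in degrees, a list of three; "grip": the opening, from -1 (shut) to 1 (fully open). In form: {"translation": [[x, y, z], ...], "delta_rot": [[rx, ry, rz], ...], "grip": [grip, ...]}. A call has 1 to 20 rows; each row shifts and turns the commanded pose from where the row before left it, along the tool's axes as they then stand; what a row does not reach is not made up. A row lasts 1/8 s, in which the tool goes at most 62.5 mm and 10.7 degrees, less where a joint would pass 70% of its speed; a pose out of reach is approached as far as the arm can. A call with a gripper value outside its range is refused whole. The fingers move at their own pace and stop on an object; "squeeze" is the grip in N (left out, the last holds). Time passes only in rows, so rows that do not move let the fingers close. It gives the time, the measured TCP pose, the force, the opening and the grip force at its end, in the units of the state.
- r.get_state(): the state, without advancing time (a new reading comes with each control period).
- r.snapshot(name): name is "scene" or "top" or "wrist"; returns the picture (400x640x3 uint8, blue, green, red); there is no depth.
- r.get_calibration(name): a dict with "intrinsics" (3x3 intrinsics, pixels), "eye" and "rotation" of the camera in the world. Camera axes: x right, y up, looking along -z (the intrinsics and any distortion apply to the point x, -y, -z); pixel columns grow to the right and rows downward; lengths in m; the calibration is good to about 2 mm. The wrist camera is an equidistant fisheye: a pixel r from the principal point sees the ray r / f radians off the axis. A picture is of the moment at which its call begins: read the wrist's pose just before it. get_calibration takes no time and is no camera call; for the wrist camera it gives the pose at the moment of the call.
- r.finish_job(): hands the job in; it is judged then, once.
Trained networks look in the newest picture that a camera, given by its name, has taken for a name from the list of things; names that differ only in an ending like _2 or _b are one class to them, and where a whole thing is asked for, a point or a joint stands for the part that bears it (a point fixed in the world has none). Each returns a list of dicts, best first, with "confidence" (0 to 1); they miss things now and then, are a little off and sometimes report something else, mostly with a low value. They report only what shows in the picture. A call takes as long as a camera call. They do not tell look-alikes from the thing itself.
- r.look_for(camera, target): "point" ([x, y, z] in m, in world coordinates, good to about 4 mm: the middle of the surface that is visible of it).
- r.silhouettes(camera, target): "pixels" (400x640 bool, what is visible of it).
The state is a dict: "clock": time; "q": joint angles; "qd": joint speeds; "joint_torque": joint torques, N m; "tool_pos": TCP position; "eef_rot": TCP orientation; "contact_force": force on the tool from outside, world axes, zero at the start; "moment": the same for the moment, N m; "opening": opening from 0.0 (shut) to 1.0 (fully open); "finger_force": force on a finger pad.
Only numpy, scipy, OpenCV 4.12 (cv2) and the standard library are available. Lean on these libraries where they do the work, as an engineer would, in place of code of your own. Each camera call takes 0.05 s, during which the arm holds its last target. There are 200 camera calls.

TASK

Clamp the tube rack in the shaker clamp: take the T-handled crank out of its block, feel it fully down onto the square drive hidden in the bore without leaning on it, and turn it gently clockwise (seen from above) until the cam has pushed the rack up against the fence and holds it there snugly. Leave the crank standing in the bore, fully home, let go of it, and move rack and cam only by means of the crank, leaving the other things alone.

Things in the scene. Friction and masses are not known exactly. Their poses are not given: they have to be found in the camera images.
- clamp: fixed shaker clamp, grey base plate 12 mm thick. Origin at bench level on the vertical drive axis; x points from the drive to the fence, z up. Plate x -50 to 115, y -100 to 100 mm. Over the origin a white drive housing 56 (x) by 112 (y) mm, top 80 mm above the bench. Aluminium fence, 52 mm high, with a black rubber facing at x = 92 mm that gives 1 mm per 15 N; low end guides at y = +-77.5 mm
- bore_mouth (a point): centre of the rim of the aluminium funnel over the bore, 92 mm above the bench, axes as the clamp's. Funnel 12 mm high, 56 mm wide inside at the rim, narrowing to the round vertical bore of 43 mm at 80 mm above the bench, which is open down to the drive's shoulder 40 mm above the bench
- drive (a point): centre of the top of the drive stub in the bore, 59 mm above the bench, axes as the clamp's (not the square's): a 6 mm tall round coned pilot (19.6 mm) on a 20 x 20 mm square, 13 mm tall, on a round shoulder 40 mm above the bench, where the seated crank's lower end stands. The square's angle is unmarked: feel for it; every 90 degrees, within +-4. Over 90 N of crank on clamp harms it
- cam: steel cam disc under the housing, 52 mm diameter, 14 to 32 mm above the bench, centre 14 mm off the drive axis, 2.0 rad counterclockwise of its x; origin as the clamp's. Turns with the stub (free: under 0.25 N m), stays where left. 1.0 to 1.8 rad clockwise from its start presses the rack to the fence, felt as a rise within 0.3 rad: 0.35 to 0.7 N m is snug, over 0.9 N m or 60 N on the rack too much
- rack: loose tube rack, 56 (x) by 150 (y) mm, foot 30 mm, deck 52 mm high, small capped tubes to 92 mm, about 0.45 kg, standing on the clamp's plate between the end guides with 2.5 mm play at each end. Origin at the centre of its underside, axes as the clamp's. Starts 5 to 9 mm short of the fence; against it its origin is at x = 64 mm of the clamp
- crank: loose T-handled crank, upright, 113 mm tall, about 0.22 kg. Origin at the centre of its lower end, z up, x along the handle bar. Steel square socket, 21.6 mm wide inside, 20 mm deep, sides along x and y, outside within a 40 mm circle; 37 mm collar up to 36 mm, then a 13.6 mm round shank; white handle bar 90 (x) by 14 (y) by 18 mm, centre 104 mm above the origin
- crank_mouth (a point): centre of the crank socket's lower rim (the crank's origin)
- crank_bar (a point): centre of the crank's handle bar, 104 mm above the crank's lower end
- holder: fixed grey block 74 x 74 x 28 mm with a round hole of 43 mm, 22 mm deep (its floor 6 mm above the bench), in which the crank stands at the start. Origin at the centre of its underside
- bottle: amber bottle with blue cap, 72 mm diameter, 165 mm tall, bystander; origin at its underside
- tipbox: blue box with clear lid, 87 x 127 x 72 mm, bystander; origin at its underside
- binpot: yellow waste pot with red lid, 136 mm diameter, 142 mm tall, bystander; origin at its underside
There are look-alikes about, which are no part of the job. Of the things shaped like the crank, the bare steel one is meant.

How it is judged:
On the way, in this order (a step that is already met when the one before it is completed fails the run):
1. the crank is seated on the square drive (z of crank_mouth in the frame of clamp below 0.044 m and horizontal distance between crank_mouth and clamp below 0.004 m), for 0.1 s.
2. the rack is pushed up to the fence (x of rack in the frame of clamp above 0.062 m), for 0.2 s.
At the end, for the whole second after the job is handed in: the rack stands against the fence (within 2 mm, square to 0.04 rad, upright), the cam pressing on it with over 1.5 N; the crank stands released in the bore, its lower end within 4 mm of the drive's shoulder and of its axis, tilted under 0.12 rad; rack and crank at rest (all of step 1 and x of rack in the frame of clamp above 0.062 m and angle between the x axis of rack and the x axis of clamp, either way round below 0.04 rad and angle between rack's own z axis and vertical below 0.05 rad and contact force between cam and rack above 1.5 N and angle between crank's own z axis and vertical below 0.12 rad and linear speed of rack below 0.02 m/s and linear speed of crank below 0.03 m/s); the robot touches nothing.
It fails at once if the crank is forced against the clamp (over 90 N) (contact force between crank and clamp above 90 N).
It fails at once if the cam crushes the rack (over 60 N) (contact force between cam and rack above 60 N).
It fails at once if the robot, or the crank's outside, pushes the rack or the robot pushes the cam directly (contact force between any of the arm, the fingers, crank and rack above 2 N or contact force between any of the arm, the fingers and cam above 2 N).
It fails at once if a bystander is moved (distance of any of bottle, tipbox, binpot from where it was at the start of the episode above 0.03 m).
It also fails if it takes over 72 s, if anything falls off the work surface, if the arm or the gripper's body presses on something with over 40 N, if the wrist force passes 120 N, or if a joint passes its speed limit or range.

## Working session

There is one attempt and no reset: what is moved stays moved. The work goes in short steps, Python scripts to look and compute and a tool call to move; the robot and the scene stay as the last step left them, time stands still between calls to the robot, and variables do not carry over. Pictures are saved under pics/ and viewed, at most 10 in all, crops included, and the job is handed in when it is done.

Besides the shell and the picture viewer there is one more tool, called in YAML: its name, and indented under it one key for each argument. play_rows: Moves the arm, as the interface text tells. Its arguments: {"type":"object","properties":{"translation":{"type":"array","items":{"type":"array","items":{"type":"number"}}},"delta_rot":{"type":"array","items":{"type":"array","items":{"type":"number"}}},"grip":{"type":"array","items":{"type":"number"}},"squeeze":{"type":"number"}},"required":["translation","delta_rot","grip"]}

```bash
ls; mkdir -p pics; python3 - <<'E'
from plant import r
import cv2, numpy as np
s=r.get_state(); print({k:np.round(v,3) for k,v in s.items()})
ims=[]
for c in ["scene","top"]:
    im=r.snapshot(c); cv2.imwrite(f"pics/{c}0.png",im)
    for t in ["crank","clamp","holder","rack","bore_mouth","crank_bar"]:
        print(c,t,[(np.round(d["point"],3).tolist(),round(d["confidence"],2)) for d in r.look_for(c,t)])
    k=r.get_calibration(c); print({a:np.round(b,3).tolist() for a,b in k.items()})
E
```

```text
pics
{'clock': np.float64(0.0), 'q': array([ 1.152,  0.69 , -0.195,  1.566,  0.157,  0.902, -0.215]), 'qd': array([ 0.001, -0.001, -0.   ,  0.001,  0.001, -0.   , -0.   ]), 'joint_torque': array([-1.0000e-03, -5.2756e+01, -1.2670e+00, -1.5343e+01, -5.3000e-02,
        6.0000e-03,  0.0000e+00]), 'tool_pos': array([ 0.273, -0.562,  0.302]), 'eef_rot': array([ 0.974,  0.225, -0.   , -0.001]), 'contact_force': array([-0.024, -0.353,  0.576]), 'moment': array([ 0.03 ,  0.016, -0.025]), 'finger_force': np.float64(0.0), 'opening': np.float64(1.002)}
scene crank [([0.49, -0.168, 0.118], 0.96), ([0.425, -0.293, 0.064], 0.7)]
scene clamp [([0.505, 0.051, 0.041], 0.82)]
scene holder [([0.498, -0.175, 0.031], 0.6), ([0.502, 0.044, 0.04], 0.45)]
scene rack [([0.548, 0.058, 0.067], 0.77)]
scene bore_mouth [([0.507, 0.046, 0.039], 0.95)]
scene crank_bar [([0.492, -0.168, 0.12], 0.91), ([0.421, -0.29, 0.07], 0.83), ([0.516, 0.414, 0.07], 0.46)]
{'intrinsics': [[440.554, 0.0, 323.753], [0.0, 440.554, 197.899], [0.0, 0.0, 1.0]], 'eye': [0.96, -0.418, 0.937], 'rotation': [0.281, 0.101, 0.312, 0.902]}
top crank [([0.484, -0.164, 0.122], 0.71), ([0.422, -0.281, 0.078], 0.51)]
top clamp [([0.488, 0.076, 0.031], 0.91)]
top holder [([0.484, -0.156, 0.029], 0.56)]
top rack [([0.539, 0.066, 0.059], 0.96), ([0.483, -0.16, 0.116], 0.62), ([0.492, 0.079, 0.021], 0.5)]
top bore_mouth [([0.484, -0.161, 0.117], 0.72), ([0.492, 0.073, 0.027], 0.64)]
top crank_bar [([0.418, -0.286, 0.072], 0.63), ([0.487, -0.16, 0.115], 0.54), ([0.492, 0.081, 0.026], 0.33)]
{'intrinsics': [[371.723, 0.0, 318.527], [0.0, 371.723, 199.599], [0.0, 0.0, 1.0]], 'eye': [0.405, 0.024, 1.035], 'rotation': [-0.073, 0.06, 0.712, -0.696]}
```

View pics/scene0.png

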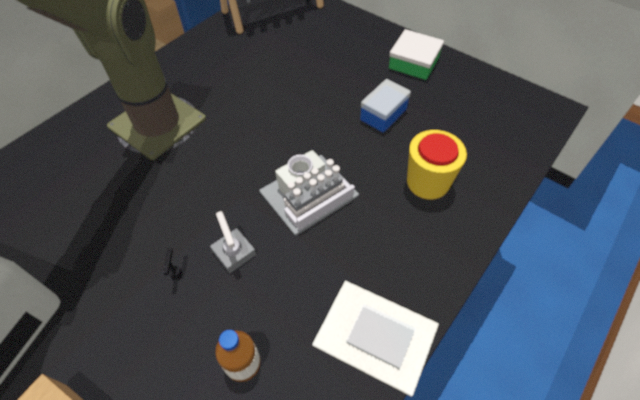

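View pics/top0.png

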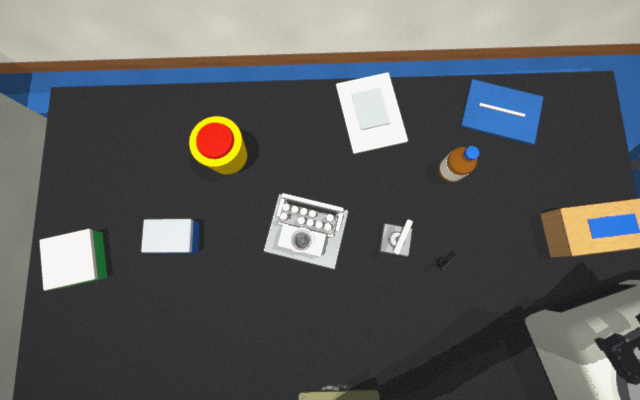

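The steel crank with the white bar stands in the grey block at scene (230,238) and top (400,238). A black look-alike is at scene (173,268) and top (446,260). The clamp is at scene (308,188), with the funnel at scene (299,165) and top (302,240). I choose the steel crank, and next I'll triangulate and crop.

```bash
cat > h.py <<'E'
import numpy as np, cv2
from scipy.spatial.transform import Rotation as R
from plant import r
def ray(cal,px):
    K=np.array(cal["intrinsics"]); u=(px[0]-K[0,2])/K[0,0]; v=(px[1]-K[1,2])/K[1,1]
    d=np.array([u,-v,-1.0]) 
    M=np.array(cal["rotation"]); M=M if M.shape==(3,3) else R.from_quat(M).as_matrix()
    d=M@d; return np.array(cal["eye"]),d/np.linalg.norm(d)
def fray(cal,px):
    K=np.array(cal["intrinsics"]); a=(px[0]-K[0,2])/K[0,0]; b=(px[1]-K[1,2])/K[1,1]
    t=np.hypot(a,b); s=np.sin(t)/t if t>1e-9 else 1
    d=np.array([a*s,-b*s,-np.cos(t)])
    M=np.array(cal["rotation"]); M=M if M.shape==(3,3) else R.from_quat(M).as_matrix()
    return np.array(cal["eye"]),M@d
def proj(cal,P,fish=False):
    M=np.array(cal["rotation"]); M=M if M.shape==(3,3) else R.from_quat(M).as_matrix()
    K=np.array(cal["intrinsics"]); c=(np.atleast_2d(P)-cal["eye"])@M; c=c*[1,-1,-1]
    if fish:
        rr=np.hypot(c[:,0],c[:,1])+1e-12; t=np.arctan2(rr,c[:,2]); n=c[:,:2]/rr[:,None]*t[:,None]
    else: n=c[:,:2]/c[:,2:]
    return n*K[0,0]+K[:2,2]
def tri(rays):
    A=0;b=0
    for o,d in rays:
        P=np.eye(3)-np.outer(d,d); A=A+P; b=b+P@o
    x=np.linalg.solve(A,b); return x,[np.linalg.norm((np.eye(3)-np.outer(d,d))@(x-o)) for o,d in rays]
def onz(o,d,z): return o+d*(z-o[2])/d[2]
def state():
    s=r.get_state(); return {k:np.round(s[k],4).tolist() for k in ["clock","tool_pos","eef_rot","contact_force","moment","opening","finger_force"]}
E
python3 - <<'E'
from h import *
cs={}
for c in ["scene","top"]:
    im=r.snapshot(c); cal=cs[c]=r.get_calibration(c)
    for t in ["crank_bar","bore_mouth","crank","rack","clamp","holder"]:
        for d in r.silhouettes(c,t)[:2]:
            m=d["pixels"].astype(np.uint8); cnt=max(cv2.findContours(m,0,2)[0],key=cv2.contourArea); 
            print(c,t,round(d["confidence"],2),m.sum(),np.round(cv2.minAreaRect(cnt)[0]),np.round(cv2.minAreaRect(cnt)[1:][0]),round(cv2.minAreaRect(cnt)[2]))
    u,v=((190,195) if c=="scene" else (250,180)); crop=im[v:v+100,u:u+(100 if c=="scene" else 180)]
    cs[c+"c"]=cv2.resize(crop,None,fx=4,fy=4,interpolation=cv2.INTER_CUBIC)
a=cs["scenec"];b=cs["topc"]
b=cv2.resize(b,(400,222)); a=cv2.resize(a,(400,400)); b=np.vstack([b,np.zeros((178,400,3),np.uint8)])
cv2.imwrite("pics/crop1.png",np.hstack([a,b]))
k=r.get_calibration("wrist"); print({a:np.round(b,3).tolist() for a,b in k.items()})
E
```

```text
scene crank_bar 0.79 423 [226. 234.] [45. 16.] 63
scene crank_bar 0.71 321 [169. 265.] [31. 16.] 66
scene bore_mouth 0.64 3094 [307. 190.] [72. 77.] 51
scene crank 0.8 303 [172. 263.] [30. 18.] 90
scene crank 0.74 482 [225. 234.] [47. 17.] 63
scene rack 0.76 1815 [312. 187.] [34. 66.] 58
scene rack 0.22 428 [228. 233.] [45. 16.] 76
scene clamp 0.73 2749 [307. 190.] [70. 78.] 52
scene holder 0.59 829 [233. 250.] [34. 35.] 54
top crank_bar 0.65 121 [447. 259.] [ 9. 20.] 49
top crank_bar 0.6 322 [399. 235.] [14. 36.] 24
top bore_mouth 0.93 3326 [306. 230.] [74. 62.] 14
top crank 0.57 287 [399. 234.] [13. 35.] 25
top crank 0.52 170 [447. 259.] [11. 23.] 48
top rack 0.58 1107 [308. 220.] [56. 22.] 15
top clamp 0.71 3456 [306. 230.] [75. 63.] 14
top holder 0.95 436 [390. 238.] [18. 26.] 11
{'intrinsics': [[309.707, 0.0, 319.528], [0.0, 309.707, 195.841], [0.0, 0.0, 1.0]], 'eye': [0.343, -0.529, 0.384], 'rotation': [-0.128, 0.081, -0.524, 0.838]}
```

View pics/crop1.png

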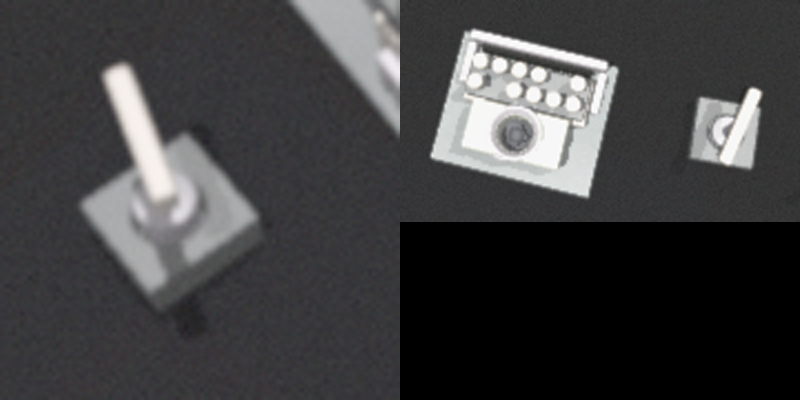

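The crop shows the steel socket and collar with the white bar standing in the grey block, so the choice is confirmed. Bar ends are at scene (219.5,212.5) and (230,244), and at top (409,221) and (397,252). Next I triangulate the bar and funnel.

```bash
python3 - <<'E'
from h import *
S=r.get_calibration("scene");T=r.get_calibration("top")
for n,a,b in [("bar",(225,231.5),(401.5,237)),("e1",(219.5,213.5),(409,222.5)),("e2",(230,243),(397.3,251)),("bore",(299.5,165),(301.3,239.9))]:
    x,e=tri([ray(S,a),ray(T,b)]); print(n,np.round(x,4),np.round(e,4))
c=lambda u,v:(250+(u-400)/2.222,180+v/2.222)
A=onz(*ray(T,c(432,157)),.012);B=onz(*ray(T,c(590,197)),.012);C=onz(*ray(T,c(617,67)),.012)
print(A,B,C,np.linalg.norm(A-B),np.linalg.norm(B-C),np.degrees(np.arctan2(*(A-B)[[1,0]])),np.degrees(np.arctan2(*(C-B)[[1,0]])))
q=R.from_quat(r.get_state()["eef_rot"]).as_matrix(); print(q.round(3))
p=r.get_state()["tool_pos"]; W=r.get_calibration("wrist"); print(q.T@(W["eye"]-p), (q.T@R.from_quat(W["rotation"]).as_matrix()).round(3) if len(np.shape(W["rotation"]))==1 else q.T@W["rotation"])
print(q.T@(np.array([.487,-.155,.33])-p))
E
```

```text
bar [ 0.4817 -0.1681  0.1001] [0.0016 0.0016]
e1 [ 0.5028 -0.171   0.1986] [0.0066 0.0066]
e2 [ 0.4573 -0.1644  0.0128] [0.0081 0.0081]
bore [0.4817 0.0842 0.0866] [0.0009 0.0009]
[0.46137764 0.19116339 0.012     ] [ 0.40877555 -0.00183822  0.012     ] [ 0.56798452 -0.04039525  0.012     ] 0.20004149588935768 0.16381130085884793 74.75447333924484 -13.613708166329253
[[ 0.899  0.438  0.   ]
 [ 0.438 -0.899 -0.   ]
 [-0.     0.    -1.   ]]
[ 0.07665943  0.00041725 -0.08138714] [[-0.     0.954  0.3  ]
 [ 1.     0.     0.001]
 [ 0.001  0.3   -0.954]]
[ 0.37010119 -0.27257418 -0.0272907 ]
```

play_rows:
  translation:
    - [0.03,-0.022,0.002]
    - [0.03,-0.022,0.002]
    - [0.03,-0.022,0.002]
    - [0.03,-0.022,0.002]
    - [0.03,-0.022,0.002]
    - [0.03,-0.022,0.002]
    - [0.03,-0.022,0.002]
    - [0.03,-0.022,0.002]
    - [0.03,-0.022,0.002]
    - [0.03,-0.022,0.002]
    - [0.03,-0.022,0.002]
    - [0.03,-0.022,0.002]
    - [0,0,0]
    - [0,0,0]
    - [0,0,0]
    - [0,0,0]
    - [0,0,0]
    - [0,0,0]
  delta_rot:
    - [0,0,0]
    - [0,0,0]
    - [0,0,0]
    - [0,0,0]
    - [0,0,0]
    - [0,0,0]
    - [0,0,0]
    - [0,0,0]
    - [0,0,0]
    - [0,0,0]
    - [0,0,0]
    - [0,0,0]
    - [0,0,9]
    - [0,0,9]
    - [0,0,9]
    - [0,0,9]
    - [0,0,9]
    - [0,0,0]
  grip: [1,1,1,1,1,1,1,1,1,1,1,1,1,1,1,1,1,1]

```text
clock: 3.65
tool_pos: [0.4818, -0.167, 0.2788]
eef_rot: [0.986, -0.165, 0.0, 0.0]
contact_force: [-0.0, -0.2, -1.2]
opening: 0.995
finger_force: 0.0
```

```bash
python3 - <<'E'
from h import *
print(np.round(r.get_state()["q"],3),state())
im=r.snapshot("wrist"); W=r.get_calibration("wrist"); cv2.imwrite("pics/w1.png",im)
for t in ["crank_bar","holder"]:
    for d in r.silhouettes("wrist",t)[:2]:
        m=d["pixels"].astype(np.uint8); cnt=max(cv2.findContours(m,0,2)[0],key=cv2.contourArea); print(t,round(d["confidence"],2),m.sum(),cv2.minAreaRect(cnt))
        if t=="crank_bar":
            b=cv2.boxPoints(cv2.minAreaRect(cnt)); print([np.round(onz(*fray(W,p),.119),4).tolist() for p in b])
E
```

```text
[ 0.178  0.577  0.104  1.945 -0.096  0.624 -1.559] {'clock': 3.65, 'tool_pos': [0.4818, -0.167, 0.2788], 'eef_rot': [0.9864, -0.1646, 0.0001, 0.0002], 'contact_force': [-0.0025, -0.2088, -1.2185], 'moment': [0.0669, 0.0014, 0.0065], 'opening': 0.9951, 'finger_force': 0.0}
crank_bar 0.95 1107 ((436.5424499511719, 192.70159912109375), (40.93366622924805, 56.302001953125), 33.11134338378906)
[[0.4518, -0.2332, 0.119], [0.4829, -0.2691, 0.119], [0.4539, -0.2963, 0.119], [0.4204, -0.259, 0.119]]
crank_bar 0.8 2167 ((318.5, 192.0), (104.0, 33.0), 90.0)
[[0.5304, -0.1701, 0.119], [0.5221, -0.1945, 0.119], [0.437, -0.1668, 0.119], [0.4462, -0.1397, 0.119]]
holder 0.87 2961 ((318.50372314453125, 168.69515991210938), (68.76532745361328, 67.90306854248047), 82.56858825683594)
holder 0.16 1655 ((19.099090576171875, 266.62249755859375), (38.608238220214844, 54.872013092041016), 58.626991271972656)
```

View pics/w1.png

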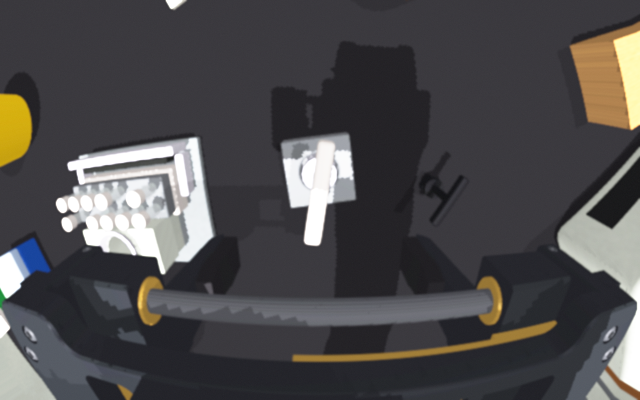

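The steel crank is upright with its bar ends at (326,142) and (313,243). The clamp is at left (140,200) and the black look-alike at right (440,195).

```bash
python3 - <<'E'
from h import *
im=cv2.imread("pics/w1.png"); W=r.get_calibration("wrist")
# white-bar mask: bright & inside window
g=im.min(2); m=np.zeros_like(g); m[136:250,298:342]=(g[136:250,298:342]>205)
n,l,st,c=cv2.connectedComponentsWithStats(m); i=1+np.argmax(st[1:,4]); m=(l==i).astype(np.uint8); print(st[i])
ys,xs=np.nonzero(m); print([(y,xs[ys==y].min(),xs[ys==y].max()) for y in range(ys.min(),ys.max(),12)])
a=onz(*fray(W,(326,142.5)),.119);b=onz(*fray(W,(313.5,243)),.119)
print(a,b,(a+b)/2,np.linalg.norm(a-b),np.degrees(np.arctan2(*(a-b)[[1,0]])))
for k in (a,b,(a+b)/2): 
  for c in("scene","top"): print(c,proj(r.get_calibration(c),k))
E
```

```text
[ 298  141   44  104 2758]
[(141, np.int64(321), np.int64(324)), (153, np.int64(303), np.int64(341)), (165, np.int64(298), np.int64(341)), (177, np.int64(298), np.int64(341)), (189, np.int64(298), np.int64(333)), (201, np.int64(298), np.int64(332)), (213, np.int64(308), np.int64(324)), (225, np.int64(306), np.int64(322)), (237, np.int64(305), np.int64(320))]
[ 0.52237789 -0.18724625  0.119     ] [ 0.44392394 -0.14947836  0.119     ] [ 0.48315091 -0.1683623   0.119     ] 0.0870714410037586 -25.70625992661777
scene [[231.13089793 243.26744187]]
top [[410.32436237 220.05159444]]
scene [[218.14998121 212.23332462]]
top [[396.92618247 252.43535672]]
scene [[224.48782807 227.38552741]]
top [[403.67725257 236.11783814]]
```

play_rows:
  translation:
    - [0,0,0]
    - [0,0,0]
    - [0,0,0]
    - [0,0,0]
    - [0,0,0]
    - [0,0,0]
    - [0,0,0]
    - [0,0,0]
    - [0,0,0]
    - [0,0,0]
    - [0,0,0]
    - [0,0,0]
    - [0,0,0]
    - [0,0,0]
    - [0,0,0]
    - [0,0,0]
    - [0,0,0]
    - [0,0,0]
    - [0,0,0]
  delta_rot:
    - [0,0,-10]
    - [0,0,-10]
    - [0,0,-10]
    - [0,0,-10]
    - [0,0,-10]
    - [0,0,-10]
    - [0,0,-10]
    - [0,0,-10]
    - [0,0,-10]
    - [0,0,-10]
    - [0,0,-10]
    - [0,0,-10]
    - [0,0,-10]
    - [0,0,-10]
    - [0,0,-10]
    - [0,0,-10]
    - [0,0,-10]
    - [0,0,-10]
    - [0,0,0]
  grip: [1,1,1,1,1,1,1,1,1,1,1,1,1,1,1,1,1,1,1]

```text
clock: 6.18
tool_pos: [0.4816, -0.1675, 0.2787]
eef_rot: [0.166, 0.986, 0.0, 0.0]
contact_force: [-0.1, -0.1, 0.4]
opening: 0.999
finger_force: 0.0
```

```bash
python3 - <<'E'
from h import *
print(np.round(r.get_state()["q"],3),state())
im=r.snapshot("wrist"); W=r.get_calibration("wrist"); cv2.imwrite("pics/w2.png",im)
for t in ["crank_bar","bore_mouth"]:
    for d in r.look_for("wrist",t)[:3]: print(t,d["confidence"],d["point"])
E
```

```text
[ 0.741  0.686 -0.826  1.917  0.674  0.841  0.79 ] {'clock': 6.175, 'tool_pos': [0.4816, -0.1675, 0.2787], 'eef_rot': [0.1662, 0.9861, 0.0003, 0.0001], 'contact_force': [-0.0648, -0.0882, 0.3721], 'moment': [0.1073, -0.1608, 0.0285], 'opening': 0.9985, 'finger_force': 0.0}
crank_bar 0.95 [0.4143, -0.2834, 0.0704]
crank_bar 0.69 [0.4753, -0.1691, 0.1194]
crank_bar 0.52 [0.5289, 0.0396, 0.073]
bore_mouth 0.91 [0.4789, 0.0399, 0.0397]
```

View pics/w2.png

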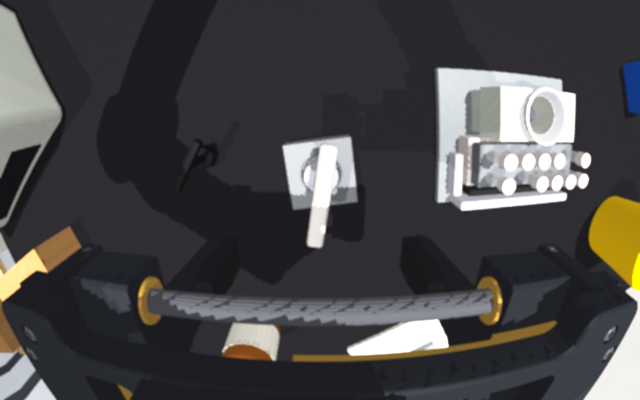

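In this view the bar ends are at (328,146) and (316,246). The funnel rim is centred near (545,115) and the rack tubes near (535,170).

```bash
python3 - <<'E'
from h import *
W2=r.get_calibration("wrist")
# recreate W1 from pose offset
s=r.get_state(); q2=R.from_quat(s["eef_rot"]).as_matrix(); p2=s["tool_pos"]
M2=np.array(W2["rotation"]); M2=M2 if M2.shape==(3,3) else R.from_quat(M2).as_matrix()
off=q2.T@(W2["eye"]-p2); rel=q2.T@M2
q1=R.from_quat([.9864,-.1646,.0001,.0002]).as_matrix(); p1=np.array([.4818,-.167,.2788])
W1=dict(W2); W1["eye"]=p1+q1@off; W1["rotation"]=q1@rel
A,ea=tri([fray(W1,(326,142.5)),fray(W2,(316,246))]); B,eb=tri([fray(W1,(313.5,243)),fray(W2,(328,146.5))])
print(A,ea,B,eb,(A+B)/2)
for z in (A[2],.119,.123):
  a=onz(*fray(W2,(316,246)),z);b=onz(*fray(W2,(328,146.5)),z); print(a,b,(a+b)/2,np.linalg.norm(a-b),np.degrees(np.arctan2(*(a-b)[[1,0]])))
print("bore",onz(*fray(W2,(545.5,115)),.092), "tool yaw",np.degrees(np.arctan2(*q2[[1,0],0])))
E
```

```text
[ 0.523491   -0.18603476  0.11368373] [np.float64(0.00014541538838390124), np.float64(0.0001454153883839277)] [ 0.44367111 -0.14763096  0.1141564 ] [np.float64(0.00024720476815813806), np.float64(0.0002472047681582024)] [ 0.48358106 -0.16683286  0.11392006]
[ 0.52344644 -0.18617322  0.11368373] [ 0.4436603  -0.14787541  0.11368373] [ 0.48355337 -0.16702431  0.11368373] 0.08850169684099565 -25.641277325266646
[ 0.52095542 -0.18523224  0.119     ] [ 0.44289032 -0.14776053  0.119     ] [ 0.48192287 -0.16649638  0.119     ] 0.08659265710204013 -25.641277325266653
[ 0.51908115 -0.18452423  0.123     ] [ 0.44231098 -0.1476741   0.123     ] [ 0.48069606 -0.16609916  0.123     ] 0.08515628181469276 -25.641277325266643
bore [0.48105129 0.080517   0.092     ] tool yaw 160.80698396596503
```

play_rows:
  translation:
    - [-0.0015,0.001,0.02]
    - [0,0,0.03]
    - [0,0,0.03]
    - [0,0,0.024]
    - [0,0,0.012]
    - [0,0,0.008]
    - [0,0,0]
    - [0,0,0]
    - [0,0,0]
    - [0,0,0]
    - [0,0,0]
    - [0,0,0]
    - [0,0,0]
  delta_rot:
    - [0,0,6.4]
    - [0,0,0]
    - [0,0,0]
    - [0,0,0]
    - [0,0,0]
    - [0,0,0]
    - [0,0,0]
    - [0,0,0]
    - [0,0,0]
    - [0,0,0]
    - [0,0,0]
    - [0,0,0]
    - [0,0,0]
  grip: [1,1,1,1,1,1,1,-1,-1,-1,-1,-1,-1]
  squeeze: 30

```text
clock: 7.95
tool_pos: [0.4834, -0.1667, 0.1547]
eef_rot: [0.22, 0.975, -0.0, 0.0]
contact_force: [-0.3, -0.7, -0.2]
opening: 0.342
finger_force: 0.0
```

```bash
python3 -c "
from h import *
print(np.round(r.get_state()['q'],3),state())"
```

```text
[ 0.599  0.85  -0.599  2.011  0.906  0.569  0.481] {'clock': 7.95, 'tool_pos': [0.4834, -0.1667, 0.1547], 'eef_rot': [0.2203, 0.9754, -0.0, 0.0], 'contact_force': [-0.3062, -0.6929, -0.1818], 'moment': [-0.0314, -0.1236, -0.077], 'opening': 0.3417, 'finger_force': 0.0}
```

Fingers are still closing (opening 0.34; the bar should stop them near 0.16).

play_rows:
  translation:
    - [0,0,0]
    - [0,0,0]
    - [0,0,0]
    - [0,0,0]
    - [0,0,0]
  delta_rot:
    - [0,0,0]
    - [0,0,0]
    - [0,0,0]
    - [0,0,0]
    - [0,0,0]
  grip: [-1,-1,-1,-1,-1]

```text
clock: 8.57
tool_pos: [0.4834, -0.1667, 0.1547]
eef_rot: [0.22, 0.975, -0.0, 0.0]
contact_force: [0.2, 0.1, -1.2]
opening: 0.149
finger_force: 29.9
```

play_rows:
  translation:
    - [0,0,-0.01]
    - [0,0,-0.02]
    - [0,0,-0.03]
    - [0,0,-0.03]
    - [0,0,-0.025]
    - [0.011,0.0235,0]
    - [0.011,0.0235,0]
    - [0.011,0.0235,0]
    - [0.011,0.0235,0]
    - [0.011,0.0235,0]
    - [0,0,0]
    - [0,0,0]
  delta_rot:
    - [0,0,0]
    - [0,0,0]
    - [0,0,0]
    - [0,0,0]
    - [0,0,0]
    - [0,0,0]
    - [0,0,0]
    - [0,0,0]
    - [0,0,0]
    - [0,0,0]
    - [0,0,0]
    - [0,0,0]
  grip: [-1,-1,-1,-1,-1,-1,-1,-1,-1,-1,-1,-1]

```text
clock: 10.07
tool_pos: [0.484, -0.0379, 0.2698]
eef_rot: [0.221, 0.975, -0.001, -0.0]
contact_force: [0.5, 0.3, -2.3]
opening: 0.153
finger_force: 29.9
```

```bash
python3 - <<'E'
from h import *
print(np.round(r.get_state()["q"],3),state())
im=r.snapshot("wrist"); W=r.get_calibration("wrist"); cv2.imwrite("pics/w3.png",im); np.save("W3.npy",np.array([W],dtype=object),allow_pickle=True)
t=r.snapshot("top");s=r.snapshot("scene"); cv2.imwrite("pics/t3.png",t); cv2.imwrite("pics/s3.png",s)
E
```

```text
[ 0.455  0.654 -0.764  1.996  0.661  0.758  0.416] {'clock': 10.075, 'tool_pos': [0.484, -0.0379, 0.2698], 'eef_rot': [0.2206, 0.9754, -0.0007, -0.0002], 'contact_force': [0.4833, 0.2865, -2.2558], 'moment': [0.0102, -0.1734, -0.033], 'opening': 0.1529, 'finger_force': 29.9035}
```

View pics/w3.png

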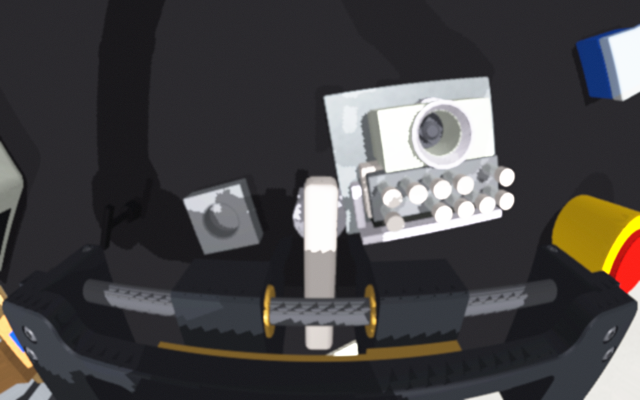

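Bar gripped: ends at (321,178) and (319,349). The funnel rim is centred near (441,133) with the drive stub visible inside at (430,128), and the empty holder is at (222,216). Next I'll fit the rim circle precisely.

```bash
python3 - <<'E'
from h import *
from scipy.optimize import minimize
W=np.load("W3.npy",allow_pickle=True)[0]; st=state()
q=R.from_quat(st["eef_rot"]).as_matrix(); p=np.array(st["tool_pos"])
for z in (.2338,):
    a=onz(*fray(W,(321,178)),z);b=onz(*fray(W,(319,349)),z); print("bar tool",q.T@(a-p),q.T@(b-p))
im=cv2.imread("pics/w3.png"); g=cv2.GaussianBlur(im,(0,0),1.0).astype(np.float32).mean(2)
gm=np.hypot(cv2.Sobel(g,5,1,0),cv2.Sobel(g,5,0,1)); th=np.linspace(0,2*np.pi,180)
circ=lambda x,y,z,rr:np.c_[x+rr*np.cos(th),y+rr*np.sin(th),np.full(180,z)]
def samp(P): P=P.astype(np.float32); return cv2.remap(gm,P[:,0].copy(),P[:,1].copy(),1).mean()
for z,rs in ((.092,np.arange(.025,.034,.0005)),(.080,np.arange(.019,.024,.0005)),(.059,np.arange(.007,.011,.0005))):
    best=[]
    for rr in rs:
        sc=[(samp(proj(W,circ(x,y,z,rr),True)),x,y) for x in np.arange(.472,.492,.0007) for y in np.arange(.072,.092,.0007)]
        best.append((*max(sc),rr))
    best.sort(reverse=True); print(z,np.round(best[:4],4).tolist())
x,y=.4815,.081
v=cv2.resize(im[80:190,380:520],None,fx=4,fy=4,interpolation=cv2.INTER_CUBIC)
for z,rr,c in ((.092,.028,(0,0,255)),(.08,.0215,(0,255,0)),(.059,.0098,(255,0,0))):
    cv2.polylines(v,[np.int32((proj(W,circ(x,y,z,rr),True)-[380,80])*4+2)],True,c,1)
cv2.imwrite("pics/ov.png",v)
E
```

```text
bar tool [ 0.04844926 -0.00047319  0.03580127] [-0.04219789 -0.0013116   0.03580033]
0.092 [[136.9728, 0.4818, 0.0846, 0.0255], [136.1642, 0.4825, 0.0846, 0.026], [135.0772, 0.4811, 0.0846, 0.025], [132.0101, 0.4832, 0.0839, 0.0265]]
0.08 [[181.6772, 0.4825, 0.0825, 0.0205], [179.8141, 0.4825, 0.0832, 0.021], [166.5262, 0.4818, 0.0825, 0.02], [163.7861, 0.4818, 0.0832, 0.0215]]
0.059 [[143.8917, 0.4755, 0.0846, 0.0105], [139.784, 0.472, 0.0825, 0.007], [139.0117, 0.4748, 0.0846, 0.01], [136.8271, 0.4734, 0.0811, 0.0075]]
```

View pics/ov.png

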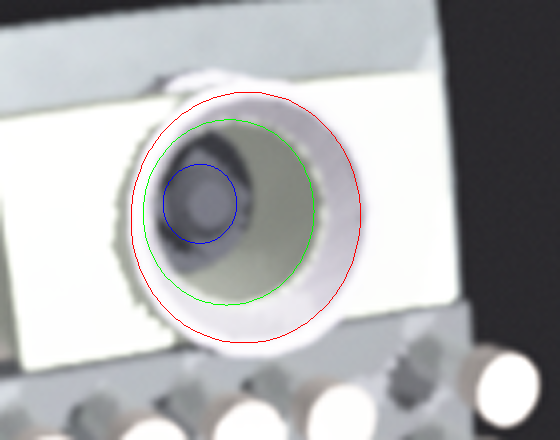

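play_rows:
  translation:
    - [0.01,0.0217,0]
    - [0.01,0.0217,0]
    - [0.01,0.0217,0]
    - [0.011,0.0217,0]
    - [0.0105,0.0215,0]
    - [0,0,0]
    - [0,0,0]
    - [0,0,0]
  delta_rot:
    - [0,0,0]
    - [0,0,0]
    - [0,0,0]
    - [0,0,0]
    - [0,0,0]
    - [0,0,0]
    - [0,0,0]
    - [0,0,0]
  grip: [-1,-1,-1,-1,-1,-1,-1,-1]

```text
clock: 11.22
tool_pos: [0.4843, 0.0814, 0.2695]
eef_rot: [0.221, 0.975, -0.001, -0.0]
contact_force: [-0.7, 0.0, -2.6]
opening: 0.153
finger_force: 29.9
```

```bash
python3 - <<'E'
from h import *
print(np.round(r.get_state()["q"],3),state())
im=r.snapshot("scene"); t=r.snapshot("top"); w=r.snapshot("wrist")
a=cv2.resize(im[100:220,240:360],(390,390),interpolation=2); b=cv2.resize(t[180:300,240:360],(390,390),interpolation=2)
cv2.imwrite("pics/c4.png",np.hstack([a,b]))
cv2.imwrite("pics/w4.png",w)
E
```

```text
[ 0.199  0.656 -0.746  1.981  0.647  0.758  0.189] {'clock': 11.225, 'tool_pos': [0.4843, 0.0814, 0.2695], 'eef_rot': [0.2214, 0.9752, -0.0006, -0.0001], 'contact_force': [-0.693, 0.0315, -2.6285], 'moment': [0.0071, -0.1491, 0.0362], 'opening': 0.1528, 'finger_force': 29.9036}
```

View pics/c4.png

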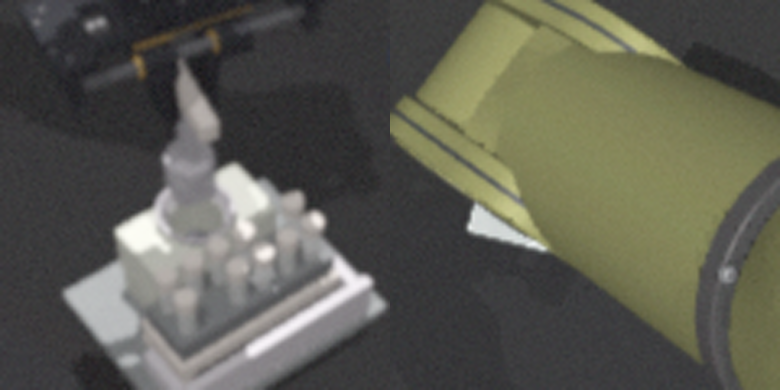

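The scene crop shows the crank's collar at (188,190) of the crop, right above the funnel at (193,213). I'll descend gently.

play_rows:
  translation:
    - [0,0,0.01]
    - [0,0,0.01]
    - [0,0,0.008]
    - [0,0,0.004]
    - [0,0,0.004]
    - [0,0,0.003]
  delta_rot:
    - [0,0,0]
    - [0,0,0]
    - [0,0,0]
    - [0,0,0]
    - [0,0,0]
    - [0,0,0]
  grip: [-1,-1,-1,-1,-1,-1]

```text
clock: 12.12
tool_pos: [0.4844, 0.083, 0.2306]
eef_rot: [0.22, 0.975, -0.0, 0.0]
contact_force: [0.8, 0.3, -2.2]
opening: 0.157
finger_force: 29.9
```

play_rows:
  translation:
    - [0,0,0.003]
    - [0,0,0.003]
    - [0,0,0]
  delta_rot:
    - [0,0,0]
    - [0,0,0]
    - [0,0,0]
  grip: [-1,-1,-1]

```text
clock: 12.5
tool_pos: [0.4842, 0.0829, 0.2245]
eef_rot: [0.22, 0.975, -0.0, -0.0]
contact_force: [0.8, -0.0, -2.1]
opening: 0.153
finger_force: 29.9
```

play_rows:
  translation:
    - [0,0,0.003]
    - [0,0,0.003]
    - [0,0,0.003]
    - [0,0,0.003]
    - [0,0,0.002]
    - [0,0,0]
  delta_rot:
    - [0,0,0]
    - [0,0,0]
    - [0,0,0]
    - [0,0,0]
    - [0,0,0]
    - [0,0,0]
  grip: [-1,-1,-1,-1,-1,-1]

```text
clock: 13.25
tool_pos: [0.4843, 0.083, 0.2106]
eef_rot: [0.22, 0.975, -0.0, -0.0]
contact_force: [-0.7, -1.1, -2.4]
opening: 0.157
finger_force: 29.9
```

play_rows:
  translation:
    - [0,0,0.0015]
    - [0,0,0.0015]
    - [0,0,0]
  delta_rot:
    - [0,0,0]
    - [0,0,0]
    - [0,0,0]
  grip: [-1,-1,-1]

```text
clock: 13.62
tool_pos: [0.4843, 0.0829, 0.2076]
eef_rot: [0.22, 0.975, -0.0, -0.0]
contact_force: [0.1, 0.5, -1.4]
opening: 0.156
finger_force: 29.9
```

play_rows:
  translation:
    - [0,0,0.0015]
    - [0,0,0.001]
    - [0,0,0]
  delta_rot:
    - [0,0,0]
    - [0,0,0]
    - [0,0,0]
  grip: [-1,-1,-1]

```text
clock: 14.0
tool_pos: [0.4843, 0.083, 0.2051]
eef_rot: [0.22, 0.975, -0.0, -0.0]
contact_force: [-0.5, 0.1, -2.5]
opening: 0.154
finger_force: 29.9
```

play_rows:
  translation:
    - [0,0,0.001]
    - [0,0,0.001]
    - [0,0,0]
  delta_rot:
    - [0,0,0]
    - [0,0,0]
    - [0,0,0]
  grip: [-1,-1,-1]

```text
clock: 14.38
tool_pos: [0.4843, 0.083, 0.2031]
eef_rot: [0.22, 0.975, -0.0, -0.0]
contact_force: [-0.1, -0.1, -2.0]
opening: 0.152
finger_force: 29.9
```

play_rows:
  translation:
    - [0,0,0.001]
    - [0,0,0]
  delta_rot:
    - [0,0,0]
    - [0,0,0]
  grip: [-1,-1]

```text
clock: 14.62
tool_pos: [0.4843, 0.083, 0.2022]
eef_rot: [0.22, 0.975, 0.0, 0.0]
contact_force: [-0.4, 0.5, -2.2]
opening: 0.156
finger_force: 29.9
```

play_rows:
  translation:
    - [0,0,0.001]
    - [0,0,0]
  delta_rot:
    - [0,0,0]
    - [0,0,0]
  grip: [-1,-1]

```text
clock: 14.88
tool_pos: [0.4845, 0.0831, 0.2016]
eef_rot: [0.22, 0.975, 0.0, 0.0]
contact_force: [0.5, -0.3, 3.4]
opening: 0.154
finger_force: 29.9
```

Contact is +5.5 N at the expected square top with no side force. I'll search for the square counterclockwise under light pressure.

play_rows:
  translation:
    - [0,0,0.0005]
    - [0,0,0]
    - [0,0,0]
    - [0,0,0]
    - [0,0,0]
  delta_rot:
    - [0,0,-3]
    - [0,0,-3]
    - [0,0,-3]
    - [0,0,-3]
    - [0,0,0]
  grip: [-1,-1,-1,-1,-1]

```text
clock: 15.5
tool_pos: [0.485, 0.0837, 0.2015]
eef_rot: [0.117, 0.993, 0.001, 0.001]
contact_force: [-0.7, 0.6, 6.1]
opening: 0.149
finger_force: 29.9
```

play_rows:
  translation:
    - [0,0,0]
    - [0,0,0]
    - [0,0,0]
    - [0,0,0]
    - [0,0,0]
  delta_rot:
    - [0,0,-3]
    - [0,0,-3]
    - [0,0,-3]
    - [0,0,-3]
    - [0,0,0]
  grip: [-1,-1,-1,-1,-1]

```text
clock: 16.12
tool_pos: [0.485, 0.0838, 0.2015]
eef_rot: [0.012, 1.0, 0.001, 0.001]
contact_force: [0.4, 1.2, 5.5]
opening: 0.155
finger_force: 29.9
```

play_rows:
  translation:
    - [0,0,0]
    - [0,0,0]
    - [0,0,0]
    - [0,0,0]
    - [0,0,0]
  delta_rot:
    - [0,0,-3]
    - [0,0,-3]
    - [0,0,-3]
    - [0,0,-3]
    - [0,0,0]
  grip: [-1,-1,-1,-1,-1]

```text
clock: 16.75
tool_pos: [0.485, 0.0839, 0.2015]
eef_rot: [-0.092, 0.996, 0.001, 0.001]
contact_force: [0.3, 0.3, 5.7]
opening: 0.153
finger_force: 29.9
```

play_rows:
  translation:
    - [0,0,0]
    - [0,0,0]
    - [0,0,0]
    - [0,0,0]
    - [0,0,0]
  delta_rot:
    - [0,0,-3]
    - [0,0,-3]
    - [0,0,-3]
    - [0,0,-3]
    - [0,0,0]
  grip: [-1,-1,-1,-1,-1]

```text
clock: 17.38
tool_pos: [0.4849, 0.0838, 0.2012]
eef_rot: [-0.195, 0.981, 0.001, 0.001]
contact_force: [0.1, 1.2, 4.7]
opening: 0.155
finger_force: 30.0
```

play_rows:
  translation:
    - [0,0,0]
    - [0,0,0]
    - [0,0,0]
  delta_rot:
    - [0,0,-3]
    - [0,0,-3]
    - [0,0,0]
  grip: [-1,-1,-1]

```text
clock: 17.75
tool_pos: [0.484, 0.0829, 0.2004]
eef_rot: [-0.246, 0.969, 0.0, -0.0]
contact_force: [-0.3, 1.2, -2.1]
opening: 0.152
finger_force: 30.0
```

```bash
python3 -c "
from h import *
print(np.round(r.get_state()['q'],3),state())"
```

```text
[ 0.248  0.827 -0.871  2.037  0.961  0.756  0.832] {'clock': 17.75, 'tool_pos': [0.484, 0.0829, 0.2004], 'eef_rot': [-0.2459, 0.9693, 0.0002, -0.0004], 'contact_force': [-0.2641, 1.1811, -2.1149], 'moment': [0.4729, -0.0501, -0.0106], 'opening': 0.1525, 'finger_force': 29.9573}
```

Force dropped and z fell about 1 mm, so the square has been found. I'll descend slowly and watch.

play_rows:
  translation:
    - [0,0,0.001]
    - [0,0,0.001]
    - [0,0,0]
  delta_rot:
    - [0,0,0]
    - [0,0,0]
    - [0,0,0]
  grip: [-1,-1,-1]

```text
clock: 18.12
tool_pos: [0.4841, 0.083, 0.1985]
eef_rot: [-0.246, 0.969, 0.0, -0.0]
contact_force: [-0.4, 1.2, -3.1]
opening: 0.155
finger_force: 30.0
```

play_rows:
  translation:
    - [0,0,0.0015]
    - [0,0,0.0015]
    - [0,0,0]
  delta_rot:
    - [0,0,0]
    - [0,0,0]
    - [0,0,0]
  grip: [-1,-1,-1]

```text
clock: 18.5
tool_pos: [0.4842, 0.083, 0.1956]
eef_rot: [-0.247, 0.969, 0.0, -0.0]
contact_force: [-0.1, 1.0, -3.3]
opening: 0.152
finger_force: 30.0
```

Going in freely. The shoulder is expected at TCP z of about 0.1885.

play_rows:
  translation:
    - [0,0,0.0015]
    - [0,0,0.0015]
    - [0,0,0.0015]
    - [0,0,0]
  delta_rot:
    - [0,0,0]
    - [0,0,0]
    - [0,0,0]
    - [0,0,0]
  grip: [-1,-1,-1,-1]

```text
clock: 19.0
tool_pos: [0.4843, 0.083, 0.191]
eef_rot: [-0.247, 0.969, 0.0, -0.0]
contact_force: [-0.7, 1.2, -2.4]
opening: 0.151
finger_force: 30.0
```

play_rows:
  translation:
    - [0,0,0.001]
    - [0,0,0.001]
    - [0,0,0]
  delta_rot:
    - [0,0,0]
    - [0,0,0]
    - [0,0,0]
  grip: [-1,-1,-1]

```text
clock: 19.38
tool_pos: [0.4843, 0.083, 0.1891]
eef_rot: [-0.247, 0.969, 0.0, -0.0]
contact_force: [-1.7, 2.0, -2.7]
opening: 0.152
finger_force: 30.0
```

play_rows:
  translation:
    - [0,0,0.001]
    - [0,0,0]
  delta_rot:
    - [0,0,0]
    - [0,0,0]
  grip: [-1,-1]

```text
clock: 19.62
tool_pos: [0.4845, 0.0834, 0.1887]
eef_rot: [-0.247, 0.969, 0.0, 0.001]
contact_force: [-2.3, 1.8, 4.5]
opening: 0.153
finger_force: 30.0
```

play_rows:
  translation:
    - [0,0,-0.0005]
    - [0,0,0]
    - [0,0,0]
    - [0,0,0]
    - [0,0,0]
    - [0,0,0]
  delta_rot:
    - [0,0,0]
    - [0,0,5]
    - [0,0,5]
    - [0,0,5]
    - [0,0,5]
    - [0,0,0]
  grip: [-1,-1,-1,-1,-1,-1]

```text
clock: 20.38
tool_pos: [0.4843, 0.0834, 0.1888]
eef_rot: [-0.075, 0.997, 0.0, 0.0]
contact_force: [-0.9, 3.1, 2.3]
opening: 0.155
finger_force: 30.1
```

```bash
python3 -c "
from h import *
print(np.round(r.get_state()['q'],3),state())"
```

```text
[ 0.195  0.816 -0.771  2.047  0.942  0.678  0.509] {'clock': 20.375, 'tool_pos': [0.4843, 0.0834, 0.1888], 'eef_rot': [-0.0752, 0.9972, 0.0002, 0.0002], 'contact_force': [-0.9109, 3.0773, 2.3169], 'moment': [0.759, 0.2362, 0.0284], 'opening': 0.1554, 'finger_force': 30.0501}
```

play_rows:
  translation:
    - [0,0,0]
    - [0,0,0]
    - [0,0,0]
    - [0,0,0]
    - [0,0,0]
  delta_rot:
    - [0,0,4]
    - [0,0,4]
    - [0,0,4]
    - [0,0,4]
    - [0,0,0]
  grip: [-1,-1,-1,-1,-1]

```text
clock: 21.0
tool_pos: [0.4844, 0.0833, 0.1888]
eef_rot: [0.064, 0.998, 0.0, 0.0]
contact_force: [-1.9, 2.9, 2.7]
opening: 0.155
finger_force: 30.0
```

```bash
python3 -c "
from h import *
print(np.round(r.get_state()['q'],3),state())
r.snapshot('scene');print([(d['point'],d['confidence']) for d in r.look_for('scene','rack')])"
```

```text
[ 0.158  0.796 -0.703  2.049  0.895  0.633  0.279] {'clock': 21.0, 'tool_pos': [0.4844, 0.0833, 0.1888], 'eef_rot': [0.0638, 0.998, 0.0002, 0.0002], 'contact_force': [-1.9491, 2.8643, 2.7244], 'moment': [0.7804, 0.1896, 0.0445], 'opening': 0.1548, 'finger_force': 30.0274}
[([0.5505, 0.0576, 0.0673], 0.83), ([0.5216, 0.033, 0.0339], 0.66)]
```

play_rows:
  translation:
    - [0,0,0]
    - [0,0,0]
    - [0,0,0]
    - [0,0,0]
    - [0,0,0]
  delta_rot:
    - [0,0,4]
    - [0,0,4]
    - [0,0,4]
    - [0,0,3]
    - [0,0,0]
  grip: [-1,-1,-1,-1,-1]

```text
clock: 21.72
tool_pos: [0.4844, 0.0832, 0.1888]
eef_rot: [0.194, 0.981, 0.0, 0.0]
contact_force: [-1.7, 2.9, 3.4]
opening: 0.156
finger_force: 30.0
```

```bash
python3 -c "
from h import *
print(np.round(r.get_state()['q'],3),state())"
```

```text
[ 0.121  0.778 -0.635  2.051  0.843  0.591  0.068] {'clock': 21.725, 'tool_pos': [0.4844, 0.0832, 0.1888], 'eef_rot': [0.1937, 0.9811, 0.0002, 0.0001], 'contact_force': [-1.7062, 2.9026, 3.3758], 'moment': [0.8559, 0.1824, 0.0847], 'opening': 0.1559, 'finger_force': 30.0235}
```

play_rows:
  translation:
    - [0,0,0]
    - [0,0,0]
    - [0,0,0]
    - [0,0,0]
  delta_rot:
    - [0,0,3]
    - [0,0,3]
    - [0,0,3]
    - [0,0,0]
  grip: [-1,-1,-1,-1]

```text
clock: 22.22
tool_pos: [0.4844, 0.0832, 0.1888]
eef_rot: [0.27, 0.963, 0.0, 0.0]
contact_force: [-2.1, 3.1, 4.2]
opening: 0.153
finger_force: 30.0
```

```bash
python3 -c "
from h import *
print(state())"
```

```text
{'clock': 22.225, 'tool_pos': [0.4844, 0.0832, 0.1888], 'eef_rot': [0.27, 0.9629, 0.0002, 0.0002], 'contact_force': [-2.0524, 3.1275, 4.1942], 'moment': [0.8413, 0.1114, 0.0689], 'opening': 0.1531, 'finger_force': 30.0044}
```

play_rows:
  translation:
    - [0,0,0]
    - [0,0,0]
    - [0,0,0]
  delta_rot:
    - [0,0,3]
    - [0,0,3]
    - [0,0,0]
  grip: [-1,-1,-1]

```text
clock: 22.6
tool_pos: [0.4845, 0.0832, 0.1888]
eef_rot: [0.32, 0.947, 0.0, 0.0]
contact_force: [-1.6, 3.8, 4.1]
opening: 0.153
finger_force: 30.0
```

```bash
python3 -c "
from h import *
print(state())"
```

```text
{'clock': 22.6, 'tool_pos': [0.4845, 0.0832, 0.1888], 'eef_rot': [0.32, 0.9474, 0.0001, 0.0002], 'contact_force': [-1.5729, 3.8196, 4.1034], 'moment': [0.7815, 0.1516, 0.1225], 'opening': 0.1532, 'finger_force': 29.9908}
```

play_rows:
  translation:
    - [0,0,0]
    - [0,0,0]
    - [0,0,0]
  delta_rot:
    - [0,0,2]
    - [0,0,2]
    - [0,0,0]
  grip: [-1,-1,-1]

```text
clock: 22.98
tool_pos: [0.4844, 0.0831, 0.1888]
eef_rot: [0.354, 0.935, 0.0, 0.0]
contact_force: [-1.9, 3.5, 4.6]
opening: 0.15
finger_force: 30.0
```

```bash
python3 -c "
from h import *
print(state())"
```

```text
{'clock': 22.975, 'tool_pos': [0.4844, 0.0831, 0.1888], 'eef_rot': [0.354, 0.9353, 0.0001, 0.0002], 'contact_force': [-1.8573, 3.462, 4.6191], 'moment': [0.8918, 0.1577, 0.1088], 'opening': 0.1502, 'finger_force': 29.9943}
```

play_rows:
  translation:
    - [0,0,0]
    - [0,0,0]
    - [0,0,0]
  delta_rot:
    - [0,0,2]
    - [0,0,2]
    - [0,0,0]
  grip: [-1,-1,-1]

```text
clock: 23.35
tool_pos: [0.4844, 0.0831, 0.1888]
eef_rot: [0.386, 0.922, 0.0, 0.0]
contact_force: [-1.1, 3.5, 5.3]
opening: 0.155
finger_force: 30.0
```

```bash
python3 -c "
from h import *
print(state())"
```

```text
{'clock': 23.35, 'tool_pos': [0.4844, 0.0831, 0.1888], 'eef_rot': [0.3861, 0.9225, 0.0001, 0.0002], 'contact_force': [-1.0593, 3.5396, 5.2792], 'moment': [0.8833, 0.1597, 0.088], 'opening': 0.1546, 'finger_force': 29.9983}
```

play_rows:
  translation:
    - [0,0,0]
    - [0,0,0]
    - [0,0,0]
  delta_rot:
    - [0,0,1.5]
    - [0,0,1.5]
    - [0,0,0]
  grip: [-1,-1,-1]

```text
clock: 23.72
tool_pos: [0.4844, 0.0831, 0.1888]
eef_rot: [0.41, 0.912, 0.0, 0.0]
contact_force: [-1.1, 3.0, 4.8]
opening: 0.15
finger_force: 30.1
```

```bash
python3 -c "
from h import *
print(state())"
```

```text
{'clock': 23.725, 'tool_pos': [0.4844, 0.0831, 0.1888], 'eef_rot': [0.4099, 0.9121, 0.0001, 0.0002], 'contact_force': [-1.1353, 2.9953, 4.8187], 'moment': [0.8842, 0.1645, 0.233], 'opening': 0.1504, 'finger_force': 30.0564}
```

Moment rises (0.09 to 0.23 N m): reaching the fence.

play_rows:
  translation:
    - [0,0,0]
    - [0,0,0]
  delta_rot:
    - [0,0,2]
    - [0,0,0]
  grip: [-1,-1]

```text
clock: 23.98
tool_pos: [0.4844, 0.083, 0.1888]
eef_rot: [0.426, 0.905, 0.0, 0.0]
contact_force: [-2.0, 3.3, 6.5]
opening: 0.156
finger_force: 30.2
```

```bash
python3 -c "
from h import *
print(state())"
```

```text
{'clock': 23.975, 'tool_pos': [0.4844, 0.083, 0.1888], 'eef_rot': [0.4257, 0.9049, 0.0, 0.0002], 'contact_force': [-1.9785, 3.3064, 6.4942], 'moment': [0.8471, 0.1701, 0.3471], 'opening': 0.1564, 'finger_force': 30.1861}
```

play_rows:
  translation:
    - [0,0,0]
    - [0,0,0]
  delta_rot:
    - [0,0,1.8]
    - [0,0,0]
  grip: [-1,-1]

```text
clock: 24.22
tool_pos: [0.4844, 0.083, 0.1888]
eef_rot: [0.44, 0.898, -0.0, 0.0]
contact_force: [-0.4, 2.2, 5.8]
opening: 0.154
finger_force: 30.3
```

```bash
python3 -c "
from h import *
print(state())
im=r.snapshot('scene'); cv2.imwrite('pics/s5.png',cv2.resize(im[100:220,240:360],(480,480),interpolation=2))"
```

```text
{'clock': 24.225, 'tool_pos': [0.4844, 0.083, 0.1888], 'eef_rot': [0.4396, 0.8982, -0.0, 0.0002], 'contact_force': [-0.417, 2.1772, 5.7502], 'moment': [0.7409, 0.1515, 0.399], 'opening': 0.1542, 'finger_force': 30.3447}
```

View pics/s5.png

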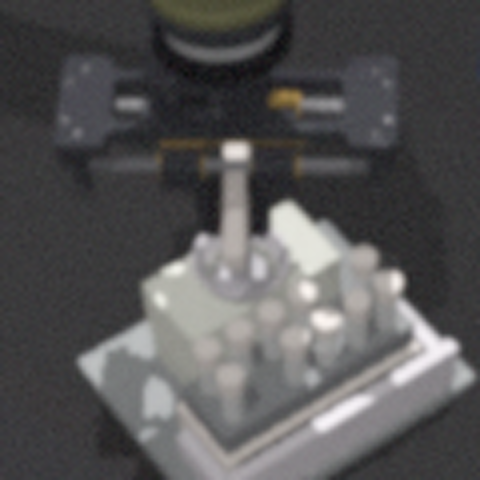

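The crop shows the crank deep in the funnel at (235,260) and the rack's long edge parallel to and against the fence. One small extra nip.

play_rows:
  translation:
    - [0,0,0]
    - [0,0,0]
    - [0,0,0]
  delta_rot:
    - [0,0,1.5]
    - [0,0,0]
    - [0,0,0]
  grip: [-1,-1,-1]

```text
clock: 24.65
tool_pos: [0.4844, 0.0829, 0.1888]
eef_rot: [0.451, 0.892, -0.0, 0.0]
contact_force: [-2.0, 2.2, 5.7]
opening: 0.152
finger_force: 30.5
```

```bash
python3 -c "
from h import *
print(state())"
```

```text
{'clock': 24.65, 'tool_pos': [0.4844, 0.0829, 0.1888], 'eef_rot': [0.4511, 0.8925, -0.0002, 0.0003], 'contact_force': [-2.0017, 2.2396, 5.6697], 'moment': [0.7224, 0.1196, 0.5095], 'opening': 0.1523, 'finger_force': 30.4984}
```

Snug at 0.51 N m. Open and retreat straight up.

play_rows:
  translation:
    - [0,0,0]
    - [0,0,0]
    - [0,0,0]
    - [0,0,0]
    - [0,0,0]
    - [0,0,0]
  delta_rot:
    - [0,0,0]
    - [0,0,0]
    - [0,0,0]
    - [0,0,0]
    - [0,0,0]
    - [0,0,0]
  grip: [-0.6,-0.4,-0.2,0,0.3,0.3]

```text
clock: 25.4
tool_pos: [0.4843, 0.083, 0.1887]
eef_rot: [0.452, 0.892, -0.0, 0.0]
contact_force: [0.4, -0.3, -0.0]
opening: 0.648
finger_force: 0.0
```

play_rows:
  translation:
    - [0,0,-0.005]
    - [0,0,-0.01]
    - [0,0,-0.02]
    - [0,0,-0.03]
    - [0,0,-0.03]
    - [0,0,-0.03]
    - [0,0,0]
    - [0,0,0]
  delta_rot:
    - [0,0,0]
    - [0,0,0]
    - [0,0,0]
    - [0,0,0]
    - [0,0,0]
    - [0,0,0]
    - [0,0,0]
    - [0,0,0]
  grip: [0.3,0.3,0.3,0.3,0.3,0.3,0.3,0.3]

```text
clock: 26.4
tool_pos: [0.4839, 0.0826, 0.3134]
eef_rot: [0.452, 0.892, -0.0, -0.0]
contact_force: [-0.9, -0.4, -0.1]
opening: 0.649
finger_force: 0.0
```

```bash
python3 -c "
from h import *
print(state())
im=r.snapshot('scene'); w=r.snapshot('wrist')
cv2.imwrite('pics/s6.png',np.hstack([cv2.resize(im[110:220,250:360],(400,400),interpolation=2),cv2.resize(w[80:330,200:450],(400,400),interpolation=2)]))"
```

```text
{'clock': 26.4, 'tool_pos': [0.4839, 0.0826, 0.3134], 'eef_rot': [0.4522, 0.8919, -0.0004, -0.0001], 'contact_force': [-0.923, -0.4197, -0.1384], 'moment': [0.0119, -0.0819, -0.0054], 'opening': 0.6486, 'finger_force': 0.0}
```

View pics/s6.png

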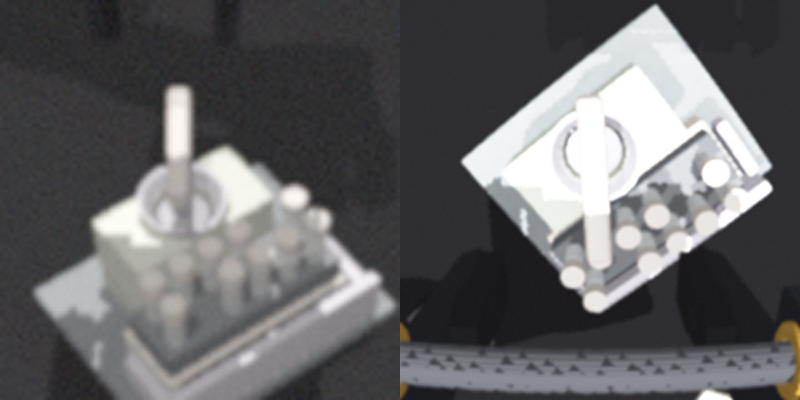

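The crank stands upright and centred in the funnel (left view, at (183,190)). The rack sits against the fence and the gripper is clear, so I'm handing it in.

```bash
python3 -c "
from plant import r
print(r.finish_job())"
```

```text
the job is handed in; nothing more can be done
None
```

The job is handed in at about 26 s, with no verdict returned: the crank is fully home on the drive and released, and the cam holds the rack against the fence, last felt at 0.51 N m before I let go.

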